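# Sort the odds and ends off the cellar workbench

## Task

First turn the hardware carousel until the middle of its yellow bay stands at the white pointer. Then sort the things lying about: the bolt into the middle of the yellow bay, the battery into the red tray, the padlock into the blue tray and the tape roll into the green tray, each set down the same way up as it is now. Leave the yellow bay at the pointer, with everything standing or lying flat on the floor of its own place.

Things in the scene. Friction and masses are not known exactly. Their poses are not given: they have to be found in the camera images.
- carousel: Revolving grey tray, 250 mm wide, on a fixed foot; three bays with yellow (empty), white, dark floors, 23 mm above the table. Origin on the turning axis at table height, z up, x through the middle of the yellow bay. At 60, 180, 300 degrees from x, 105 mm from the axis, stand black posts, 16 mm thick, tops at 85 mm: pinch or push one to turn. Turns over half a turn either way, stays put, 0.1 N m friction.
- yellow_bay (a point): Middle of the yellow bay, on its floor: 75 mm from the turning axis, 23 mm above the table; axes as carousel. The tray's rim and the radial dividers (4 mm thick; under the posts) reach to 40 mm above the table, a 28 mm wide hub on the axis to 52 mm. At the start this bay is on the side away from the pointer.
- pointer (a point): White arrow on the dark tongue of the carousel's fixed foot, on the robot's side. This point is on the tongue's top (6 mm above the table), 150 mm from the turning axis; its x axis points to the turning axis, z up. The tongue is 36 mm wide and ends 165 mm from the axis.
- red_tray: Shallow square open red plastic tray, 130 x 130 mm outside, 20 mm high, walls and floor 5 mm thick, fixed to the table. Origin at the centre of its underside on the table, x and y along its sides, z up.
- blue_tray: Shallow square open blue plastic tray, 130 x 130 mm outside, 20 mm high, walls and floor 5 mm thick, fixed to the table. Origin at the centre of its underside on the table, x and y along its sides, z up.
- green_tray: Shallow square open green plastic tray, 130 x 130 mm outside, 20 mm high, walls and floor 5 mm thick, fixed to the table. Origin at the centre of its underside on the table, x and y along its sides, z up.
- battery: D-size battery standing upright: black cylinder with copper upper end and a small steel pip, 34 mm in diameter, 61 mm high, about 140 g. Origin at the centre of its underside, z up along its axis.
- padlock: Brass padlock lying flat: body 36 mm along x, 44 mm along y, 22 mm high; steel shackle sticks out to 46 mm from the origin along +x (34 mm wide, 7 to 15 mm above its underside). Origin at the centre of the brass body's underside, z up. About 200 g.
- tape_roll: Small roll of white tape lying flat: plain disc-shaped roll of 48 mm diameter, 24 mm high, with brown core and black centre on top (solid: the centre is no hole). Origin at the centre of its underside, z up. About 60 g.
- bolt: Large steel hex bolt standing upright on its head: dark head at the bottom, about 39 mm across and 15 mm high, above it a bright shank of 24 mm diameter up to 60 mm. Origin at the centre of the head's underside, z up. About 250 g.
There are look-alikes about, which are no part of the job. Several things have the shape of the bolt; the one meant has the colours described above.

How it is judged (in metres and radians):
On the way, in this order (a step that is already met when the one before it is completed fails the run):
1. the carousel is turned so that the yellow bay stands at the pointer, before the bolt is put in (y of yellow_bay in the frame of pointer between -0.018 and 0.018 m and x of yellow_bay in the frame of pointer below 0.1 m), for 0.2 s.
2. the bolt stands in the middle of the yellow bay (horizontal distance between bolt and yellow_bay below 0.035 m and z of bolt in the frame of carousel below 0.028 m and angle between bolt's own z axis and vertical below 0.15 rad), for 0.2 s.
At the end, for the whole second after the job is handed in: Yellow bay at the pointer (18 mm sideways); bolt upright on its floor within 35 mm of the middle; battery, padlock, tape roll within 50 mm of the middle (along each side) of the red, blue, green tray, on its floor (4 mm), not tilted (0.15 rad); all released and at rest (all of step 1 and all of step 2 and x of battery in the frame of red_tray between -0.05 and 0.05 m and y of battery in the frame of red_tray between -0.05 and 0.05 m and z of battery in the frame of red_tray below 0.009 m and angle between each of battery, padlock, tape_roll's own z axis and vertical below 0.15 rad and x of padlock in the frame of blue_tray between -0.05 and 0.05 m and y of padlock in the frame of blue_tray between -0.05 and 0.05 m and z of padlock in the frame of blue_tray below 0.009 m and x of tape_roll in the frame of green_tray between -0.05 and 0.05 m and y of tape_roll in the frame of green_tray between -0.05 and 0.05 m and z of tape_roll in the frame of green_tray below 0.009 m and linear speed of each of battery, padlock, tape_roll, bolt below 0.02 m/s and angular speed of carousel below 0.05 rad/s); the robot touches nothing.
It also fails if it takes over 128 s, if anything falls off the work surface, if the arm or the gripper's body presses on something with over 40 N, if the wrist force passes 120 N, or if a joint passes its speed limit or range.

## Robot

A 7-joint arm with a two-finger parallel gripper is mounted at the origin on the work surface. World frame = base frame: x ahead of the robot, y to its left, z up, the work surface at z = 0. Lengths are in mm, angles in degrees, forces in N, time in s.
With the tool pointing down it reaches from about 425 to 925 mm from the base axis. Payload 6.8 kg.
Tool frame: the origin (TCP) lies on the centre line of the jaws, within the pads' length; the fingertips stand 22 mm ahead of it and the grasp point (between the pads) lies 3 mm ahead of it; z points along the fingers, y is the line along which they close (so a half turn about z gives the same grasp; the last joint's range is limited). The gripper opens to 88 mm and grips with 3 to 60 N. Pads are 20 mm wide; open, the fingers measure 115 mm over their backs; the gripper's body (75 mm by 178 mm) begins 61 mm behind the grasp point.
Start: joints at [61.874, 27.33, 1.283, 89.118, -0.659, 63.558, -4.761], TCP at [252.135, -626.159, 244.664] pointing down, gripper open.
Joint ranges: [-169.35, 169.35], [-19.33, 120.38], [-80.79, 83.38], [13.8, 139.57], [-78.32, 258.32], [9.67, 109.79], [-169.56, 169.56]. Speed limits (degrees/s): [136.94, 136.94, 180, 180, 180, 180, 180].

## Interface

Orientations are given as a 3x3 rotation matrix whose columns are the frame's x, y, z axes.
In Python, from plant import get_obs, snapshot, robot gives the robot as it stands.
- The arm moves only by the tool play_rows, never from a script. Its argument "deltas" is a list of rows, each a list of 7 numbers: the closure, from -1 (fully open) to 1 (shut), then the shift along the tool's x, y, z in cm, then the turn, a rotation vector about the tool's x, y, z in degrees. In form: [[hand, x, y, z, wx, wy, wz], ...]. A call has 1 to 8 rows; each row shifts and turns the commanded pose from where the row before left it, along the tool's axes as they then stand; what a row does not reach is not made up. A row lasts 1/8 s, in which the tool goes at most 62.5 mm and 10.7 degrees, less where a joint would pass 70% of its speed; a pose out of reach is approached as far as the arm can. A call is refused whole if a number of a shift passes 6.25 or a number of a turn 10.7, either way. A call with a gripper value outside its range is refused whole. The fingers move at their own pace and stop on an object; the grip force is fixed at half the most. Time passes only in rows, so rows that do not move let the fingers close. It gives the time, the measured TCP pose, the force, the opening and the grip force at its end, in the units of the state.
- get_obs(): the state, without advancing time (a new reading comes with each control period).
- snapshot(name): name is "side" or "top"; returns a dict with "pixels" (420x560x3 uint8, red, green, blue), "intrinsics" (3x3 intrinsics, pixels), "dist_coeffs" ([k1, k2, p1, p2, k3] as OpenCV has them; the pictures are not rectified), "R" (3x3) and "t" (3): a world point X has camera coordinates R X + t. Camera axes: x right, y down, z forward; pixel columns grow to the right and rows downward; lengths in mm; the calibration is good to about 2 mm. A picture is of the moment at which its call begins. There is no depth.
- robot.sign_off(): hands the job in; it is judged then, once.
The state is a dict: "time": time; "joint_positions": joint angles; "joint_vel": joint speeds; "effort": joint torques, N m; "tool_pos": TCP position; "eef_rot": TCP orientation; "force": force on the tool from outside, world axes, zero at the start; "ft_torque": the same for the moment, N m; "grip_width": finger opening in mm; "finger_force": force on a finger pad.
Only numpy, scipy, OpenCV 4.12 (cv2) and the standard library are available. Lean on these libraries where they do the work, as an engineer would, in place of code of your own. Each camera call takes 0.05 s, during which the arm holds its last target. There are 200 camera calls.

## Working session

There is one attempt and no reset: what is moved stays moved. The work goes in short steps, Python scripts to look and compute and a tool call to move; the robot and the scene stay as the last step left them, time stands still between calls to the robot, and variables do not carry over. Pictures are saved under pics/ and viewed, at most 14 in all, crops included, and the job is handed in when it is done.

Besides the shell and the picture viewer there is one more tool, called in YAML: its name, and indented under it one key for each argument. play_rows: Moves the arm, as the interface text tells. Its arguments: {"type":"object","properties":{"deltas":{"type":"array","items":{"type":"array","items":{"type":"number"}}}},"required":["deltas"]}

```bash
mkdir -p pics; cat > h.py <<'E'
import numpy as np, cv2
from plant import get_obs, snapshot, robot
def ray(s,uv):
    p=cv2.undistortPoints(np.array([[uv]],float),np.array(s["intrinsics"],float),np.array(s["dist_coeffs"],float))[0,0]
    R=np.array(s["R"]);c=-R.T@np.array(s["t"]);return c,R.T@np.array([p[0],p[1],1])
def onz(s,uv,z):
    c,d=ray(s,uv);return (c+d*(z-c[2])/d[2])[:2].round(1)
E
python3 - <<'E'
from h import *
for n in("top","side"):
    s=snapshot(n);cv2.imwrite(f"pics/{n}0.png",s["pixels"][:,:,::-1]);np.save(f"{n}0.npy",s,allow_pickle=True)
    R=np.array(s["R"]);print(n,(-R.T@np.array(s["t"])).round(),R.round(2).tolist())
o=get_obs();print(o)
E
```

```text
top [340. -19. 984.] [[0.0, -1.0, -0.01], [-0.99, 0.0, -0.15], [0.15, 0.01, -0.99]]
side [  5. 611. 753.] [[-0.79, -0.61, -0.01], [-0.4, 0.53, -0.75], [0.46, -0.59, -0.66]]
{'time': 0.1, 'joint_positions': array([61.8739388 , 27.37073051,  1.28013909, 89.16941058, -0.65900173,
       63.55740611, -4.7597256 ]), 'joint_vel': array([-0.08179181, -0.02866678,  0.02856194, -0.14031741, -0.00773119,
        0.00817862,  0.09878888]), 'effort': array([ 4.83703523e-03, -5.84089530e+01,  1.54051770e+00, -2.73312932e+01,
       -5.41479921e-02,  1.31145248e-02,  9.26961974e-06]), 'tool_pos': array([ 251.93546505, -625.70310485,  243.80660773]), 'eef_rot': array([[ 9.27607705e-01,  3.73555177e-01, -6.90198185e-04],
       [ 3.73555798e-01, -9.27606632e-01,  1.41503677e-03],
       [-1.11638102e-04, -1.57042655e-03, -9.99998761e-01]]), 'force': array([-0.19009932, -0.42292756, -1.1813566 ]), 'ft_torque': array([0.00519605, 0.04571928, 0.01296302]), 'finger_force': 0.0, 'grip_width': 87.87524226053952}
```

View pics/top0.png

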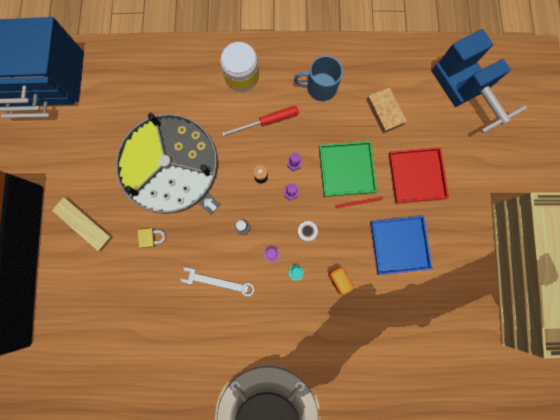

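View pics/side0.png

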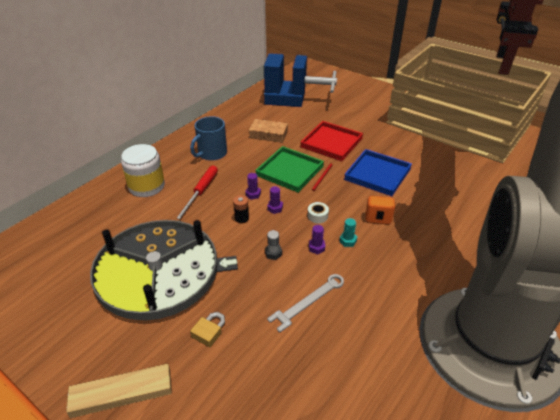

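The top view shows the carousel around (167,165) with its pointer at (210,205) and posts near (153,120), (205,170) and (131,191). The bolt is at (242,227), the battery at (261,174), the padlock at (150,238) and the tape at (307,231). The trays are green (348,169), red (418,175) and blue (401,245). The side view agrees, and it shows the purple and teal bolts are look-alikes.

```bash
python3 - <<'E'
from h import *
for n,(x,y,w,h) in {"top":(105,105,215,160),"side":(85,160,270,190)}.items():
    s=np.load(f"{n}0.npy",allow_pickle=True).item()
    im=s["pixels"][y:y+h,x:x+w,::-1]; k=min(800/w,600/h)
    cv2.imwrite(f"pics/{n}0c.png",cv2.resize(im,None,fx=min(k,3.7 if n=='top' else 2.96),fy=min(k,3.7 if n=='top' else 2.96),interpolation=cv2.INTER_CUBIC))
s=np.load("top0.npy",allow_pickle=True).item();hsv=cv2.cvtColor(s["pixels"],cv2.COLOR_RGB2HSV)
def blobs(nm,lo,hi,z,amin,box=None):
    m=cv2.inRange(hsv,lo,hi)
    if box: k=np.zeros_like(m);k[box[1]:box[3],box[0]:box[2]]=255;m&=k
    for c in cv2.findContours(m,cv2.RETR_EXTERNAL,cv2.CHAIN_APPROX_NONE)[0]:
        if cv2.contourArea(c)>=amin:
            r=cv2.minAreaRect(c);M=cv2.moments(c);cc=(M['m10']/M['m00'],M['m01']/M['m00'])
            print(nm,cv2.contourArea(c),np.round(r[0],1),np.round(r[1],1),round(r[2]),"world",onz(s,r[0],z),"cen",np.round(cc,1),onz(s,cc,z), [onz(s,p,z).tolist() for p in cv2.boxPoints(r)] if amin>60 else "")
blobs("green",(50,120,40),(75,255,255),20,800,(300,120,480,290))
blobs("red",(0,200,60),(4,255,255),20,800,(380,120,480,220))
blobs("blue",(108,150,60),(125,255,255),20,800,(350,200,480,290))
blobs("yellow",(26,150,120),(34,255,255),23,500,(100,100,230,220))
blobs("brass",(18,100,80),(30,255,255),22,60,(130,220,175,255))
blobs("tape",(0,0,150),(179,60,255),24,50,(290,215,325,245))
blobs("posts",(0,0,0),(179,255,35),85,15,(110,105,225,220))
blobs("copper",(0,80,100),(12,190,255),61,15,(250,160,272,188))
blobs("boltshank",(0,0,110),(179,50,255),60,10,(230,215,255,240))
blobs("pointer",(0,0,170),(179,60,255),6,10,(198,190,225,220))
E
```

```text
green 2553.0 [347.3 168.5] [51.2 52.9] 85 world [ 585.8 -195.2] cen [347.1 168.6] [ 585.6 -195. ] [[645.4, -126.2], [656.9, -258.0], [527.4, -263.2], [516.5, -134.3]]
blue 2679.0 [400.8 244.8] [52.8 54.4] 84 world [ 398.5 -318.6] cen [400.7 244.7] [ 398.6 -318.5] [[454.4, -248.2], [469.2, -380.8], [343.2, -388.4], [329.4, -258.2]]
yellow 1759.5 [141.2 155.2] [37.9 69.3] 18 world [620.3 315.8] cen [139.8 155.6] [619.5 319.4] [[552.1, 385.0], [722.7, 340.0], [689.7, 245.9], [521.7, 292.8]]
brass 263.0 [145.3 237.6] [18.9 16. ] 85 world [415.2 295.4] cen [145.3 237.7] [415.  295.4] 
tape 298.5 [307.5 231. ] [20. 19.] 90 world [431.4 -95.2] cen [307.3 230.7] [432.2 -94.8] 
posts 25.0 [132.9 191.7] [8.5 4. ] 27 world [515.7 308.9] cen [133.  191.6] [515.9 308.7] 
posts 18.0 [206.8 171.3] [5.7 4.9] 45 world [563.2 139.2] cen [206.3 171.2] [563.2 140.3] 
posts 35.0 [155.5 121. ] [10.6  4.9] 45 world [685.9 264.8] cen [155.2 120.7] [686.5 265.6] 
boltshank 80.0 [240.  225.5] [11. 10.] 90 world [440.7  63.2] cen [240.5 225.1] [441.6  62. ] 
pointer 55.5 [210. 204.] [10. 10.] 90 world [499.8 142.9] cen [209.6 203.8] [500.4 143.9] 
pointer 17.0 [201. 193.] [6. 6.] 90 world [527.5 166. ] cen [200.1 191.9] [530.4 168.4]
```

View pics/top0c.png

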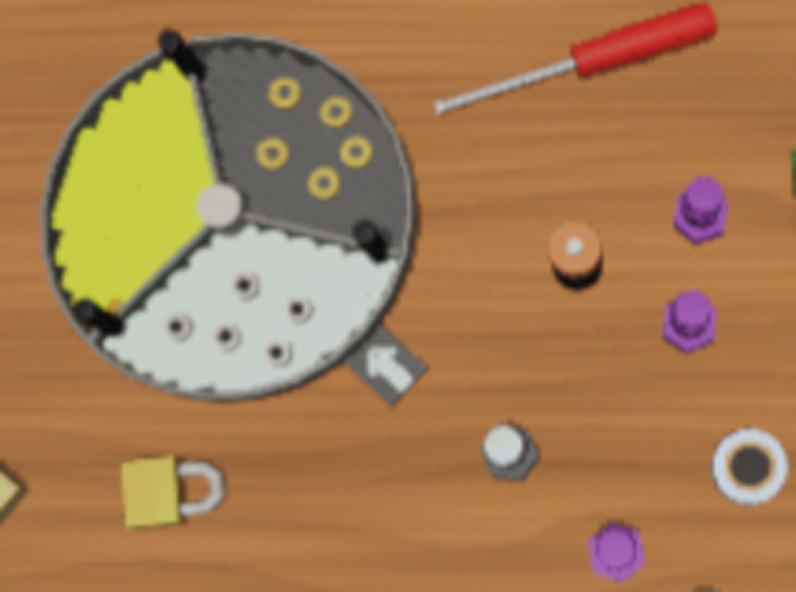

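View pics/side0c.png

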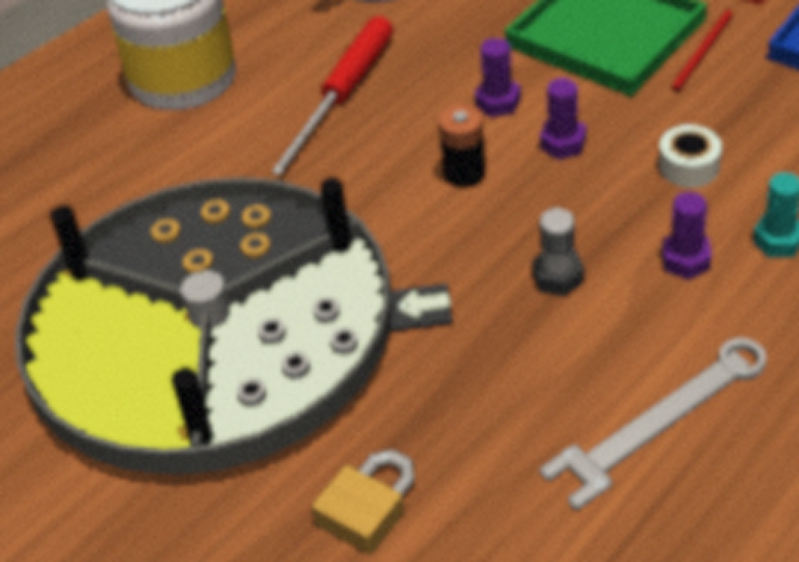

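The crops put the hub top at crop (219,205), the post tops at about (172,42), (368,233) and (90,313), the battery pip at (574,246) and the bolt top at (504,445). The arrow is at (390,367). The padlock's shackle points right in the image, which is world -y.

```bash
python3 - <<'E'
from h import *
s=np.load("top0.npy",allow_pickle=True).item();S=np.load("side0.npy",allow_pickle=True).item()
f=lambda u,v:(105+u/3.7,105+v/3.7)
g=lambda u,v:(85+u/2.963,160+v/2.963)
hub=onz(s,f(219,205),52);print("hub",hub,onz(S,g(202,285),52))
for n,p,q in(("pA",f(170,40),g(63,212)),("pB",f(366,230),g(332,186)),("pC",f(85,308),g(185,377))):
    for w in (onz(s,p,85),onz(S,q,85)):
        d=w-hub;print(n,w,np.hypot(*d).round(1),np.degrees(np.arctan2(d[1],d[0])).round(1))
for n,p,q,z in(("pip",f(574,246),g(460,115),61),("bolt",f(504,446),g(557,220),60),("tape",f(750,466),g(691,141),24),("arrow",f(390,367),g(424,304),6)):
    print(n,onz(s,p,z),onz(S,q,z))
d=onz(s,f(390,367),6)-hub;print("arrow",np.hypot(*d),np.degrees(np.arctan2(d[1],d[0])))
print("lock",[onz(s,f(*p),22).tolist() for p in((121,463),(177,456),(184,520),(127,527))],[onz(S,g(*p),22).tolist() for p in((345,468),(402,500),(368,540),(313,508))])
for m,nm in((s,"top"),(S,"side")):
    h=cv2.cvtColor(m["pixels"],cv2.COLOR_RGB2HSV);
    for c,(lo,hi) in {"red":((175,150,60),(179,255,255)),"green":((50,120,40),(75,255,255)),"blue":((108,150,60),(125,255,255))}.items():
        k=cv2.inRange(h,lo,hi)|(cv2.inRange(h,(0,220,60),(2,255,255)) if c=="red" else 0)
        k[:,:250]=0;k[:100]=0; cs=cv2.findContours(k,cv2.RETR_EXTERNAL,cv2.CHAIN_APPROX_NONE)[0];q=max(cs,key=cv2.contourArea)
        b=cv2.approxPolyDP(cv2.convexHull(q),8,True)[:,0];print(nm,c,cv2.contourArea(q),[onz(m,p,20).tolist() for p in b],np.mean([onz(m,p,20) for p in b],0).round(1))
E
```

```text
hub [598.6 248.8] [601.4 247.9]
pA [699.  276.4] 104.1 15.4
pA [700.  276.3] 105.1 15.2
pB [572.9 146.1] 105.9 -104.0
pB [572.5 148. ] 104.1 -104.5
pC [523.8 321. ] 104.0 136.0
pC [524.1 321.7] 104.2 135.6
pip [568.3  17.3] [570.9  16.4]
bolt [440.6  60.3] [443.3  60.8]
tape [431.6 -95.7] [ 436.3 -100.1]
arrow [499.4 141.9] [500.8 141.6]
arrow 145.83638092053715 -132.86039588681848
lock [[433.2, 314.9], [437.9, 277.9], [396.1, 271.4], [391.4, 308.9]] [[438.3, 282.6], [394.2, 278.4], [391.5, 311.1], [433.4, 315.1]]
top red 0.0 [[557.2, -431.4]] [ 557.2 -431.4]
top green 2553.0 [[653.8, -251.6], [529.5, -261.5], [519.6, -136.7], [640.7, -126.7]] [ 585.9 -194.1]
top blue 2679.0 [[465.5, -373.6], [343.0, -386.5], [331.9, -261.4], [451.0, -248.8]] [ 397.8 -317.6]
side red 17.0 [[562.8, -298.4], [536.6, -312.1]] [ 549.7 -305.2]
side green 1673.5 [[646.7, -129.6], [656.0, -252.5], [533.3, -263.4], [511.5, -125.3]] [ 586.9 -192.7]
side blue 1658.5 [[466.5, -376.0], [346.6, -386.2], [327.2, -249.6], [443.4, -235.3]] [ 395.9 -311.8]
```

play_rows:
  deltas:
    - [-1, 2, -1.8, 0, 0, 0, 0]
    - [-1, 3.8, -3.4, 0, 0, 0, 0]
    - [-1, 3.8, -3.4, 0, 0, 0, 0]
    - [-1, 3.8, -3.4, 0, 0, 0, 0]
    - [-1, 3.8, -3.4, 0, 0, 0, 0]
    - [-1, 3.8, -3.4, 0, 0, 0, 0]
    - [-1, 3.8, -3.4, 0, 0, 0, 0]
    - [-1, 3.8, -3.4, 0, 0, 0, 0]

```text
time: 1.1
tool_pos: [422.1, -280.2, 244.5]
eef_rot: [[0.928, 0.373, -0.0], [0.373, -0.928, 0.0], [-0.0, -0.0, -1.0]]
force: [0.6, -0.2, -0.2]
grip_width: 87.9
finger_force: 0.0
```

play_rows:
  deltas:
    - [-1, 3.8, -3.4, 0, 0, 0, 0]
    - [-1, 3.8, -3.4, 0, 0, 0, 0]
    - [-1, 3.8, -3.4, 0, 0, 0, 0]
    - [-1, 3.8, -3.4, 0, 0, 0, 0]
    - [-1, 3.8, -3.4, 0, 0, 0, 0]
    - [-1, 3.8, -3.4, 0, 0, 0, 0]
    - [-1, 3.8, -3.4, 0, 0, 0, 0]
    - [-1, 3.8, -3.4, 0, 0, 0, 0]

```text
time: 2.1
tool_pos: [602.6, 85.3, 244.3]
eef_rot: [[0.928, 0.373, -0.001], [0.373, -0.928, -0.0], [-0.001, 0.0, -1.0]]
force: [0.3, -0.2, 0.1]
grip_width: 87.6
finger_force: 0.0
```

```bash
cat >> h.py <<'E'
def to(x,y,z,yaw=None):
    o=get_obs();R=np.array(o["eef_rot"]);p=np.array(o["tool_pos"]);cy=np.degrees(np.arctan2(R[1,0],R[0,0]))
    print("t",round(o["time"],2),"tcp",p.round(1),"yaw",cy.round(1),"tilt",np.degrees(R[:2,2]).round(2),"w",round(o["grip_width"],1),"F",np.round(o["force"],1),"q7",round(o["joint_positions"][6]))
    print("delta cm tool",(R.T@(np.array([x,y,z])-p)/10).round(2), "wz",None if yaw is None else round(-((yaw-cy+180)%360-180),1))
E
python3 -c "
from h import *
to(700,276.5,150,15.5)"
```

```text
t 2.1 tcp [602.6  85.3 244.3] yaw 21.9 tilt [-0.03 -0.02] w 87.6 F [ 0.3 -0.2  0.1] q7 -89
delta cm tool [ 16.18 -14.1    9.42] wz 6.4
```

play_rows:
  deltas:
    - [-1, 3.8, -3.4, 0, 0, 0, 0]
    - [-1, 3.8, -3.4, 0, 0, 0, 0]
    - [-1, 3.8, -3.4, 0, 0, 0, 0]
    - [-1, 3, -2.5, 0, 0, 0, 0]
    - [-1, 1.4, -1, 0, 0, 0, 6.4]
    - [-1, 0, 0, 4, 0, 0, 0]
    - [-1, 0, 0, 2, 0, 0, 0]
    - [-1, 0, 0, 0, 0, 0, 0]

```text
time: 3.1
tool_pos: [696.5, 269.0, 182.3]
eef_rot: [[0.964, 0.268, -0.004], [0.268, -0.964, -0.002], [-0.004, 0.001, -1.0]]
force: [-0.0, 0.1, 0.7]
grip_width: 87.9
finger_force: 0.0
```

```bash
python3 -c "
from h import *
to(700,276.5,72,15.5)"
```

```text
t 3.1 tcp [696.5 269.  182.3] yaw 15.5 tilt [-0.23 -0.12] w 87.9 F [-0.   0.1  0.7] q7 -109
delta cm tool [ 0.59 -0.64 11.02] wz 0.0
```

play_rows:
  deltas:
    - [-1, 0.4, -0.64, 3, 0, 0, 0]
    - [-1, 0, 0, 4, 0, 0, 0]
    - [-1, 0, 0, 3, 0, 0, 0]
    - [-1, 0, 0, 1, 0, 0, 0]
    - [1, 0, 0, 0, 0, 0, 0]
    - [1, 0, 0, 0, 0, 0, 0]
    - [1, 0, 0, 0, 0, 0, 0]
    - [1, 0, 0, 0, 0, 0, 0]

```text
time: 4.1
tool_pos: [700.1, 277.5, 75.6]
eef_rot: [[0.963, 0.268, 0.001], [0.268, -0.963, 0.0], [0.001, -0.0, -1.0]]
force: [-0.5, -0.4, -0.1]
grip_width: 51.2
finger_force: 0.0
```

play_rows:
  deltas:
    - [1, 0, 0, 0, 0, 0, 0]
    - [1, 0, 0, 0, 0, 0, 0]
    - [1, 0, 0, 0, 0, 0, 0]

```text
time: 4.47
tool_pos: [699.7, 277.3, 74.6]
eef_rot: [[0.963, 0.268, -0.0], [0.268, -0.963, -0.0], [-0.0, 0.0, -1.0]]
force: [0.5, 0.1, -0.1]
grip_width: 21.7
finger_force: 0.0
```

```bash
python3 -c "
from h import *
to(700,276.5,72,15.5);print(get_obs()['finger_force'])
s=snapshot('top');cv2.imwrite('pics/g1.png',s['pixels'][60:270,80:360,::-1])"
```

```text
t 4.47 tcp [699.7 277.3  74.6] yaw 15.5 tilt [-0.01 -0.  ] w 21.7 F [ 0.5  0.1 -0.1] q7 -111
delta cm tool [0.   0.09 0.26] wz 0.0
0.0
```

View pics/g1.png

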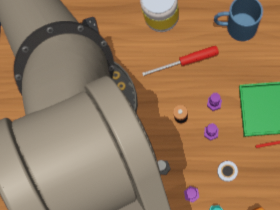

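The arm hides the carousel in this view; the fingers are still closing at 21.7 mm, so I close fully and then begin the arc.

play_rows:
  deltas:
    - [1, 0, 0, 0.2, 0, 0, 0]
    - [1, 0, 0, 0, 0, 0, 0]
    - [1, 0, 0, 0, 0, 0, 0]
    - [1, -0.02, -0.7, 0, 0, 0, -3.8]
    - [1, -0.09, -1.36, 0, 0, 0, -7.5]
    - [1, -0.09, -1.36, 0, 0, 0, -7.5]
    - [1, -0.09, -1.36, 0, 0, 0, -7.5]
    - [1, 0, 0, 0, 0, 0, 0]

```text
time: 5.52
tool_pos: [676.3, 320.0, 74.5]
eef_rot: [[0.743, 0.669, -0.0], [0.669, -0.743, -0.0], [-0.0, -0.0, -1.0]]
force: [-3.2, -3.3, 10.4]
grip_width: 15.2
finger_force: 30.0
```

```bash
cat >> h.py <<'E'
def car():
    o=get_obs();d=np.array(o["tool_pos"])[:2]-[599.5,248.5];print("theta",np.degrees(np.arctan2(d[1],d[0])).round(1)%360,"r",np.hypot(*d).round(1),"ff",o["finger_force"]);to(0,0,0,0)
E
python3 -c "
from h import *
car()"
```

```text
theta 43.0 r 104.9 ff 30.001241862773895
t 5.53 tcp [676.3 320.   74.5] yaw 42.0 tilt [-0. -0.] w 15.2 F [-3.2 -3.3 10.4] q7 -92
delta cm tool [-71.66 -21.48   7.45] wz 42.0
```

play_rows:
  deltas:
    - [1, -0.09, -1.36, 0, 0, 0, -7.5]
    - [1, -0.09, -1.36, 0, 0, 0, -7.5]
    - [1, -0.09, -1.36, 0, 0, 0, -7.5]
    - [1, -0.09, -1.36, 0, 0, 0, -7.5]
    - [1, -0.09, -1.36, 0, 0, 0, -7.5]
    - [1, -0.09, -1.36, 0, 0, 0, -7.5]
    - [1, -0.09, -1.36, 0, 0, 0, -7.5]
    - [1, 0, 0, 0, 0, 0, 0]

```text
time: 6.52
tool_pos: [591.8, 353.5, 74.5]
eef_rot: [[-0.077, 0.997, 0.002], [0.997, 0.077, 0.0], [0.0, 0.002, -1.0]]
force: [-0.6, -2.2, 9.3]
grip_width: 15.2
finger_force: 30.0
```

```bash
python3 -c "
from h import *
car()"
```

```text
theta 94.2 r 105.3 ff 30.004600882530212
t 6.53 tcp [591.8 353.5  74.5] yaw 94.4 tilt [0.11 0.01] w 15.2 F [-0.6 -2.2  9.3] q7 -54
delta cm tool [-30.68 -61.74   7.33] wz 94.4
```

play_rows:
  deltas:
    - [1, -0.09, -1.36, 0, 0, 0, -7.5]
    - [1, -0.09, -1.36, 0, 0, 0, -7.5]
    - [1, -0.09, -1.36, 0, 0, 0, -7.5]
    - [1, -0.09, -1.36, 0, 0, 0, -7.5]
    - [1, -0.09, -1.36, 0, 0, 0, -7.5]
    - [1, -0.09, -1.36, 0, 0, 0, -7.5]
    - [1, -0.09, -1.36, 0, 0, 0, -7.5]
    - [1, -0.09, -1.36, 0, 0, 0, -7.5]

```text
time: 7.52
tool_pos: [506.3, 295.7, 74.5]
eef_rot: [[-0.903, 0.429, 0.003], [0.429, 0.903, 0.002], [-0.002, 0.003, -1.0]]
force: [1.1, 1.1, 7.9]
grip_width: 15.5
finger_force: 30.0
```

play_rows:
  deltas:
    - [1, -0.09, -1.36, 0, 0, 0, -7.5]
    - [1, -0.03, -0.95, 0, 0, 0, -5]
    - [1, 0, 0, 0, 0, 0, 0]
    - [1, 0, 0, 0, 0, 0, 0]

```text
time: 8.02
tool_pos: [498.4, 273.9, 74.4]
eef_rot: [[-0.974, 0.228, 0.002], [0.228, 0.974, 0.002], [-0.002, 0.002, -1.0]]
force: [-2.0, -0.3, 12.6]
grip_width: 15.4
finger_force: 30.0
```

```bash
python3 -c "
from h import *
car()"
```

```text
theta 165.9 r 104.2 ff 30.00784546136856
t 8.03 tcp [498.4 273.9  74.4] yaw 166.8 tilt [0.12 0.09] w 15.4 F [-2.  -0.3 12.6] q7 7
delta cm tool [ 42.3  -38.05   7.29] wz 166.8
```

play_rows:
  deltas:
    - [1, 0, -0.2, 0, 0, 0, 0]
    - [1, 0, 0, 0, 0, 0, 0]
    - [-1, 0, 0, 0, 0, 0, 0]
    - [-1, 0, 0, 0, 0, 0, 0]
    - [-1, 0, 0, -1, 0, 0, 0]
    - [-1, 0, 0, -3, 0, 0, 0]
    - [-1, 0, 0, -4, 0, 0, 0]
    - [-1, 0, 0, 0, 0, 0, 0]

```text
time: 9.02
tool_pos: [498.6, 272.2, 155.9]
eef_rot: [[-0.974, 0.228, 0.005], [0.228, 0.974, 0.003], [-0.004, 0.004, -1.0]]
force: [-0.4, 0.3, 0.5]
grip_width: 71.9
finger_force: 0.0
```

```bash
python3 -c "
from h import *
to(442,60.5,120)
s=snapshot('side');cv2.imwrite('pics/g2.png',cv2.resize(s['pixels'][170:350,60:340,::-1],None,fx=2.5,fy=2.5))"
```

```text
t 9.03 tcp [498.6 272.2 155.9] yaw 166.8 tilt [0.27 0.16] w 71.9 F [-0.4  0.3  0.5] q7 12
delta cm tool [  0.7  -21.92   3.51] wz None
```

View pics/g2.png

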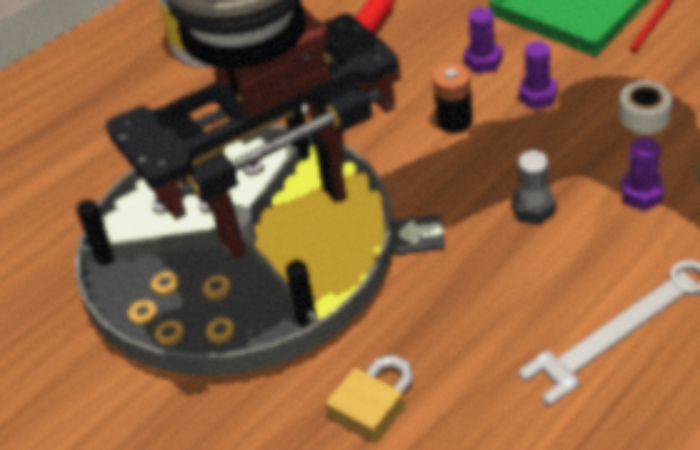

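The side view shows the yellow bay facing the arrow at (418,233). The bolt at (533,190) is undisturbed. Moving to it next.

play_rows:
  deltas:
    - [-1, 0.1, -2.5, 0, 0, 0, 0]
    - [-1, 0.1, -4, 0, 0, 0, 0]
    - [-1, 0.1, -4.5, 0, 0, 0, 0]
    - [-1, 0.2, -4.5, 0, 0, 0, 0]
    - [-1, 0.2, -4, 0, 0, 0, 0]
    - [-1, 0, -2.4, 0, 0, 0, 0]
    - [-1, 0, 0, 0, 0, 0, 0]
    - [-1, 0, 0, 0, 0, 0, 0]

```text
time: 10.07
tool_pos: [440.5, 59.9, 152.5]
eef_rot: [[-0.974, 0.227, -0.0], [0.227, 0.974, 0.001], [0.0, 0.001, -1.0]]
force: [0.2, -0.1, -0.3]
grip_width: 87.6
finger_force: 0.0
```

```bash
python3 -c "
from h import *
to(442,60.5,46)
s=snapshot('side');cv2.imwrite('pics/g3.png',cv2.resize(s['pixels'][150:310,180:420,::-1],None,fx=2.5,fy=2.5))"
```

```text
t 10.07 tcp [440.5  59.9 152.5] yaw 166.9 tilt [-0.01  0.04] w 87.6 F [ 0.2 -0.1 -0.3] q7 33
delta cm tool [-0.13  0.09 10.65] wz None
```

View pics/g3.png

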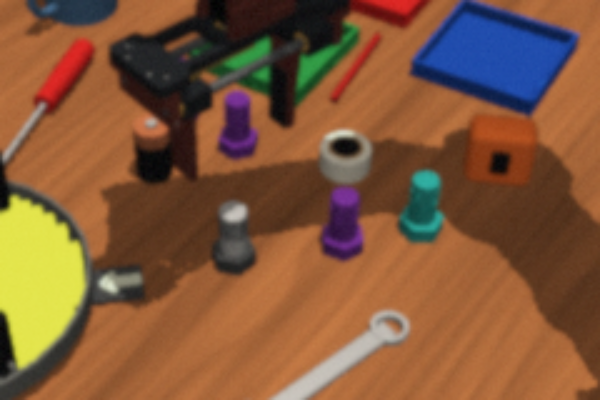

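The gripper is above the bolt at (233,237) and clear of the look-alikes.

play_rows:
  deltas:
    - [-1, -0.1, 0.1, 3, 0, 0, 0]
    - [-1, 0, 0, 4, 0, 0, 0]
    - [-1, 0, 0, 2.6, 0, 0, 0]
    - [-1, 0, 0, 1, 0, 0, 0]
    - [1, 0, 0, 0, 0, 0, 0]
    - [1, 0, 0, 0, 0, 0, 0]
    - [1, 0, 0, 0, 0, 0, 0]
    - [1, 0, 0, 0, 0, 0, 0]

```text
time: 11.12
tool_pos: [442.1, 59.8, 47.2]
eef_rot: [[-0.974, 0.228, 0.001], [0.228, 0.974, -0.0], [-0.001, 0.0, -1.0]]
force: [-0.2, -0.7, 0.0]
grip_width: 51.4
finger_force: 0.0
```

play_rows:
  deltas:
    - [1, 0, 0, 0, 0, 0, 0]
    - [1, 0, 0, 0, 0, 0, 0]
    - [1, 0, 0, 0, 0, 0, 0]
    - [1, 0, 0, 0, 0, 0, 0]
    - [1, 0, 0, 0, 0, 0, 0]

```text
time: 11.75
tool_pos: [441.9, 60.3, 46.7]
eef_rot: [[-0.974, 0.228, 0.0], [0.228, 0.974, 0.001], [-0.0, 0.001, -1.0]]
force: [1.0, 1.5, 0.1]
grip_width: 23.6
finger_force: 30.0
```

```bash
python3 -c "
from h import *
to(548.4,193.6,110)"
```

```text
t 11.75 tcp [441.9  60.3  46.7] yaw 166.8 tilt [0.02 0.03] w 23.6 F [1.  1.5 0.1] q7 20
delta cm tool [-7.34 15.41 -6.32] wz None
```

play_rows:
  deltas:
    - [1, 0, 0, -2, 0, 0, 0]
    - [1, 0, 0, -3, 0, 0, 0]
    - [1, -0.7, 1.4, -1.5, 0, 0, 0]
    - [1, -1.6, 3.5, 0, 0, 0, 0]
    - [1, -2, 4.2, 0, 0, 0, 0]
    - [1, -1.9, 4.1, 0, 0, 0, 0]
    - [1, -1.1, 2.2, 0, 0, 0, 0]
    - [1, 0, 0, 0, 0, 0, 0]

```text
time: 12.75
tool_pos: [547.8, 194.5, 111.0]
eef_rot: [[-0.974, 0.226, -0.001], [0.226, 0.974, 0.001], [0.001, 0.0, -1.0]]
force: [-0.7, -1.3, -3.2]
grip_width: 23.5
finger_force: 30.0
```

```bash
python3 -c "
from h import *
to(548.4,193.6,71)"
```

```text
t 12.75 tcp [547.8 194.5 111. ] yaw 166.9 tilt [-0.06  0.03] w 23.5 F [-0.7 -1.3 -3.2] q7 19
delta cm tool [-0.08 -0.08  4.  ] wz None
```

play_rows:
  deltas:
    - [1, 0, 0, 2, 0, 0, 0]
    - [1, 0, 0, 1.3, 0, 0, 0]
    - [1, 0, 0, 0.5, 0, 0, 0]
    - [1, 0, 0, 0.1, 0, 0, 0]
    - [1, 0, 0, 0, 0, 0, 0]
    - [1, 0, 0, 0, 0, 0, 0]

```text
time: 13.5
tool_pos: [548.1, 193.4, 73.1]
eef_rot: [[-0.974, 0.228, 0.001], [0.228, 0.974, 0.0], [-0.001, 0.0, -1.0]]
force: [-0.5, 0.4, -2.8]
grip_width: 23.5
finger_force: 30.0
```

play_rows:
  deltas:
    - [1, 0, 0, 0.2, 0, 0, 0]
    - [1, 0, 0, 0.1, 0, 0, 0]
    - [1, 0, 0, 0, 0, 0, 0]

```text
time: 13.88
tool_pos: [547.9, 193.2, 69.6]
eef_rot: [[-0.974, 0.228, -0.0], [0.228, 0.974, -0.0], [0.0, -0.0, -1.0]]
force: [0.8, -0.6, -2.9]
grip_width: 23.7
finger_force: 30.0
```

play_rows:
  deltas:
    - [1, 0, 0, 0.05, 0, 0, 0]
    - [1, 0, 0, 0, 0, 0, 0]
    - [-0.1, 0, 0, 0, 0, 0, 0]
    - [-0.1, 0, 0, 0, 0, 0, 0]
    - [-0.1, 0, 0, 0, 0, 0, 0]
    - [-0.1, 0, 0, 0, 0, 0, 0]
    - [-0.1, 0, 0, -3, 0, 0, 0]
    - [-0.1, 0, 0, -6, 0, 0, 0]

```text
time: 14.88
tool_pos: [546.6, 192.3, 158.2]
eef_rot: [[-0.974, 0.228, -0.005], [0.228, 0.974, -0.001], [0.004, -0.002, -1.0]]
force: [0.4, 0.4, 0.8]
grip_width: 48.3
finger_force: 0.0
```

```bash
python3 -c "
from h import *
to(415.5,294.5,150,172)
s=snapshot('side');cv2.imwrite('pics/g4.png',cv2.resize(s['pixels'][150:350,60:340,::-1],None,fx=2.5,fy=2.5))"
```

```text
t 14.88 tcp [546.6 192.3 158.2] yaw 166.8 tilt [-0.26 -0.08] w 48.3 F [0.4 0.4 0.8] q7 22
delta cm tool [15.09  6.97  0.87] wz -5.2
```

View pics/g4.png

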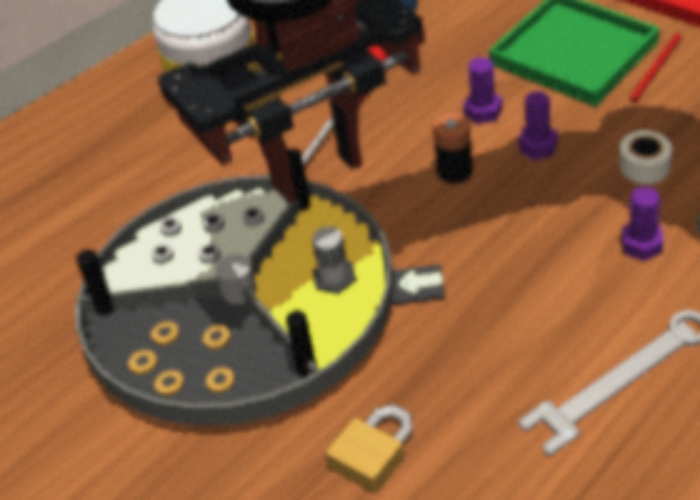

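The bolt stands upright in the yellow bay at (330,258). The padlock at (367,450) is next.

play_rows:
  deltas:
    - [-0.5, 0, 0, 0, 0, 0, 5]
    - [-0.5, 0, 0, 0, 0, 0, 10]
    - [-0.5, 0, 0, 0, 0, 0, 10]
    - [-0.5, 0, 0, 0, 0, 0, 10]
    - [-0.5, 0, 0, 0, 0, 0, 10]
    - [-0.5, 0, 0, 0, 0, 0, 10]
    - [-0.5, 0, 0, 0, 0, 0, 10]
    - [-0.5, 0, 0, 0, 0, 0, 4]

```text
time: 15.92
tool_pos: [547.9, 193.4, 159.2]
eef_rot: [[-0.133, 0.991, 0.001], [0.991, 0.133, -0.0], [-0.0, 0.001, -1.0]]
force: [-0.1, 1.2, -0.7]
grip_width: 65.7
finger_force: 0.0
```

play_rows:
  deltas:
    - [-0.5, 1.8, -1.8, 0, 0, 0, 0]
    - [-0.5, 3.3, -3.3, 0, 0, 0, 0]
    - [-0.5, 3.5, -3.4, 0, 0, 0, 0]
    - [-0.5, 2.5, -2.4, 0, 0, 0, 0]
    - [-0.5, 0.8, -0.7, 0, 0, 0, 0]
    - [-0.5, 0, 0, 0, 0, 0, 0]
    - [-0.5, 0, 0, 0, 0, 0, 0]

```text
time: 16.8
tool_pos: [418.2, 294.2, 159.0]
eef_rot: [[-0.134, 0.991, 0.0], [0.991, 0.134, -0.0], [-0.001, 0.0, -1.0]]
force: [0.1, 0.2, -0.1]
grip_width: 65.7
finger_force: 0.0
```

```bash
python3 -c "
from h import *
to(415,294.5,26,97.7)"
```

```text
t 16.8 tcp [418.2 294.2 159. ] yaw 97.7 tilt [ 0.02 -0.03] w 65.7 F [ 0.1  0.2 -0.1] q7 -55
delta cm tool [ 0.08 -0.31 13.3 ] wz -0.0
```

play_rows:
  deltas:
    - [-0.5, 0.1, -0.3, 3, 0, 0, 0]
    - [-0.5, 0, 0, 4, 0, 0, 0]
    - [-0.5, 0, 0, 4, 0, 0, 0]
    - [-0.5, 0, 0, 1.7, 0, 0, 0]
    - [-0.5, 0, 0, 0.4, 0, 0, 0]
    - [-0.5, 0, 0, 0, 0, 0, 0]

```text
time: 17.55
tool_pos: [414.4, 296.3, 28.9]
eef_rot: [[-0.136, 0.991, 0.001], [0.991, 0.136, 0.001], [0.001, 0.001, -1.0]]
force: [0.5, 1.1, 0.3]
grip_width: 65.9
finger_force: 0.0
```

play_rows:
  deltas:
    - [1, 0, 0, 0, 0, 0, 0]
    - [1, 0, 0, 0, 0, 0, 0]
    - [1, 0, 0, 0, 0, 0, 0]
    - [1, 0, 0, 0, 0, 0, 0]
    - [1, 0, 0, 0, 0, 0, 0]

```text
time: 18.18
tool_pos: [414.3, 296.3, 28.9]
eef_rot: [[-0.136, 0.991, 0.001], [0.991, 0.136, 0.0], [0.0, 0.001, -1.0]]
force: [-0.4, -0.9, 6.0]
grip_width: 44.1
finger_force: 30.0
```

```bash
python3 -c "
from h import *
to(480,0,100,97.7);print(get_obs()['finger_force'])"
```

```text
t 18.18 tcp [414.3 296.3  28.9] yaw 97.8 tilt [0.08 0.03] w 44.1 F [-0.4 -0.9  6. ] q7 -66
delta cm tool [-30.24   2.49  -7.12] wz 0.1
29.999333024024963
```

play_rows:
  deltas:
    - [1, 0, 0, -2, 0, 0, 0]
    - [1, 0, 0, -4, 0, 0, 0]
    - [1, -2, 0.2, -4, 0, 0, 0]
    - [1, -4, 0.5, 0, 0, 0, 0]
    - [1, -5, 0.5, 0, 0, 0, 0]
    - [1, -5, 0.4, 0, 0, 0, 0]
    - [1, -5, 0.4, 0, 0, 0, 0]
    - [1, -5, 0.4, 0, 0, 0, 0]

```text
time: 19.18
tool_pos: [472.8, 40.1, 129.1]
eef_rot: [[-0.137, 0.991, 0.0], [0.991, 0.137, -0.0], [-0.0, 0.0, -1.0]]
force: [0.1, -0.2, -1.7]
grip_width: 43.7
finger_force: 30.0
```

play_rows:
  deltas:
    - [1, -4.2, 0, 0, 0, 0, 0]
    - [1, -5, -2, 0, 0, 0, 0]
    - [1, -5, -2.2, 0, 0, 0, 0]
    - [1, -5, -2.2, 0, 0, 0, 0]
    - [1, -5, -2.2, 0, 0, 0, 0]
    - [1, -5, -2.2, 0, 0, 0, 0]
    - [1, -3, -1.2, 0, 0, 0, 0]
    - [1, -1, 0, 0, 0, 0, 0]

```text
time: 20.18
tool_pos: [398.0, -305.5, 128.7]
eef_rot: [[-0.132, 0.991, -0.0], [0.991, 0.132, -0.0], [-0.0, -0.0, -1.0]]
force: [-0.2, 0.3, -1.2]
grip_width: 43.8
finger_force: 30.0
```

```bash
python3 -c "
from h import *
to(397,-315,34.5)"
```

```text
t 20.18 tcp [ 398.  -305.5  128.7] yaw 97.6 tilt [-0.02 -0.02] w 43.8 F [-0.2  0.3 -1.2] q7 19
delta cm tool [-0.92 -0.22  9.42] wz None
```

play_rows:
  deltas:
    - [1, -0.5, 0, 3, 0, 0, 0]
    - [1, 0, 0, 4, 0, 0, 0]
    - [1, 0, 0, 2, 0, 0, 0]
    - [1, 0, 0, 0.4, 0, 0, 0]
    - [1, 0, 0, 0, 0, 0, 0]
    - [1, 0, 0, 0, 0, 0, 0]

```text
time: 20.92
tool_pos: [400.8, -308.8, 35.2]
eef_rot: [[-0.137, 0.991, 0.002], [0.991, 0.137, -0.001], [-0.001, 0.002, -1.0]]
force: [0.5, 0.0, -1.2]
grip_width: 44.1
finger_force: 30.0
```

```bash
python3 -c "
from h import *
to(397,-312,33.9)"
```

```text
t 20.93 tcp [ 400.8 -308.8   35.2] yaw 97.9 tilt [ 0.1  -0.06] w 44.1 F [ 0.5  0.  -1.2] q7 12
delta cm tool [-0.26 -0.42  0.13] wz None
```

play_rows:
  deltas:
    - [1, 0, 0, 0.15, 0, 0, 0]
    - [1, 0, 0, 0, 0, 0, 0]
    - [-0.5, 0, 0, 0, 0, 0, 0]
    - [-0.5, 0, 0, 0, 0, 0, 0]
    - [-0.5, 0, 0, 0, 0, 0, 0]
    - [-0.5, 0, 0, -3, 0, 0, 0]
    - [-0.5, 0, 0, -5, 0, 0, 0]
    - [-0.5, 0, 0, -3, 0, 0, 0]

```text
time: 21.92
tool_pos: [400.5, -308.8, 144.6]
eef_rot: [[-0.136, 0.991, 0.001], [0.991, 0.136, -0.001], [-0.001, 0.001, -1.0]]
force: [0.9, 0.0, 0.2]
grip_width: 65.8
finger_force: 0.0
```

```bash
python3 -c "
from h import *
to(433,-97,28)
s=snapshot('side');cv2.imwrite('pics/g5.png',cv2.resize(s['pixels'][100:300,220:460,::-1],None,fx=2.5,fy=2.5))
S=np.load('side0.npy',allow_pickle=True).item();t=np.load('top0.npy',allow_pickle=True).item()
for im,n,b in((S,'side',(300,195,335,228)),(t,'top',(292,217,322,246))):
    h=cv2.cvtColor(im['pixels'],cv2.COLOR_RGB2HSV);m=cv2.inRange(h,(0,0,130),(179,75,255));k=0*m;k[b[1]:b[3],b[0]:b[2]]=m[b[1]:b[3],b[0]:b[2]]
    x,y,w,hh=cv2.boundingRect(k);print(n,x,y,w,hh,onz(im,(x+w/2,y+hh/2),12))"
```

```text
t 21.93 tcp [ 400.5 -308.8  144.6] yaw 97.8 tilt [ 0.09 -0.05] w 65.8 F [0.9 0.  0.2] q7 20
delta cm tool [20.55  6.09 11.65] wz None
side 308 202 21 21 [433.2 -97.9]
top 297 221 21 21 [431.4 -96.1]
```

View pics/g5.png

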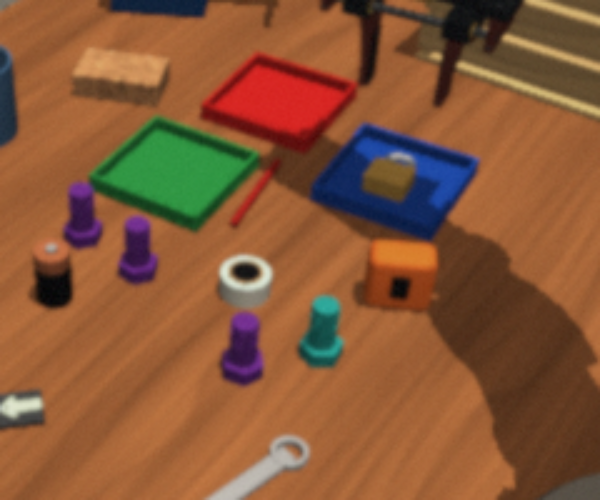

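The padlock lies in the blue tray at (392,177). Next is the tape roll at (246,280).

play_rows:
  deltas:
    - [-0.6, 2.5, 1, 0, 0, 0, 0]
    - [-0.6, 5, 1.5, 0, 0, 0, 0]
    - [-0.6, 5, 1.5, 0, 0, 0, 0]
    - [-0.6, 5, 1.5, 0, 0, 0, 0]
    - [-0.6, 3, 0.6, 0, 0, 0, 0]
    - [-0.6, 0, 0, 3, 0, 0, 0]
    - [-0.6, 0, 0, 2, 0, 0, 0]
    - [-0.6, 0, 0, 0, 0, 0, 0]

```text
time: 22.98
tool_pos: [431.3, -96.8, 91.6]
eef_rot: [[-0.137, 0.991, -0.003], [0.991, 0.137, 0.001], [0.001, -0.003, -1.0]]
force: [-0.5, 1.1, 0.0]
grip_width: 70.4
finger_force: 0.0
```

```bash
python3 -c "
from h import *
to(432.5,-97,28)"
```

```text
t 22.98 tcp [431.3 -96.8  91.6] yaw 97.9 tilt [-0.16  0.05] w 70.4 F [-0.5  1.1  0. ] q7 -11
delta cm tool [-0.04  0.13  6.35] wz None
```

play_rows:
  deltas:
    - [-0.6, 0, 0.1, 3, 0, 0, 0]
    - [-0.6, 0, 0, 2.5, 0, 0, 0]
    - [-0.6, 0, 0, 0.9, 0, 0, 0]
    - [-0.6, 0, 0, 0, 0, 0, 0]
    - [1, 0, 0, 0, 0, 0, 0]
    - [1, 0, 0, 0, 0, 0, 0]
    - [1, 0, 0, 0, 0, 0, 0]
    - [1, 0, 0, 0, 0, 0, 0]

```text
time: 23.98
tool_pos: [433.8, -97.3, 29.2]
eef_rot: [[-0.136, 0.991, 0.001], [0.991, 0.136, -0.001], [-0.001, 0.001, -1.0]]
force: [-1.7, -1.4, 6.5]
grip_width: 47.4
finger_force: 30.0
```

play_rows:
  deltas:
    - [1, 0, 0, 0, 0, 0, 0]
    - [1, 0, 0, 0, 0, 0, 0]

```text
time: 24.22
tool_pos: [433.7, -97.3, 29.2]
eef_rot: [[-0.136, 0.991, 0.001], [0.991, 0.136, -0.001], [-0.001, 0.001, -1.0]]
force: [-1.1, -1.0, 6.5]
grip_width: 47.4
finger_force: 30.0
```

```bash
python3 -c "
from h import *
to(586.5,-193.5,110);print(get_obs()['finger_force'])"
```

```text
t 24.23 tcp [433.7 -97.3  29.2] yaw 97.8 tilt [ 0.04 -0.04] w 47.4 F [-1.1 -1.   6.5] q7 -19
delta cm tool [-11.62  13.83  -8.06] wz None
30.00128924846649
```

play_rows:
  deltas:
    - [1, 0, 0, -2, 0, 0, 0]
    - [1, 0, 0, -4, 0, 0, 0]
    - [1, -1, 1, -3, 0, 0, 0]
    - [1, -3, 3.8, 0, 0, 0, 0]
    - [1, -3.5, 4, 0, 0, 0, 0]
    - [1, -3, 3.8, 0, 0, 0, 0]
    - [1, -1.1, 1.2, 2, 0, 0, 0]
    - [1, 0, 0, 0, 0, 0, 0]

```text
time: 25.22
tool_pos: [585.2, -193.7, 97.0]
eef_rot: [[-0.135, 0.991, -0.003], [0.991, 0.135, 0.001], [0.001, -0.002, -1.0]]
force: [-0.5, 0.5, -0.6]
grip_width: 47.8
finger_force: 30.0
```

```bash
python3 -c "
from h import *
to(586.5,-193.5,34.2)"
```

```text
t 25.23 tcp [ 585.2 -193.7   97. ] yaw 97.8 tilt [-0.15  0.06] w 47.8 F [-0.5  0.5 -0.6] q7 -2
delta cm tool [-0.01  0.14  6.28] wz None
```

play_rows:
  deltas:
    - [1, 0, 0, 3, 0, 0, 0]
    - [1, 0, 0, 2.3, 0, 0, 0]
    - [1, 0, 0, 0.8, 0, 0, 0]
    - [1, 0, 0, 0, 0, 0, 0]
    - [1, 0, 0, 0, 0, 0, 0]

```text
time: 25.85
tool_pos: [586.5, -193.1, 38.6]
eef_rot: [[-0.136, 0.991, 0.001], [0.991, 0.136, -0.0], [-0.0, 0.001, -1.0]]
force: [0.1, 0.6, -0.7]
grip_width: 47.4
finger_force: 30.0
```

play_rows:
  deltas:
    - [1, 0, 0, 0.35, 0, 0, 0]
    - [1, 0, 0, 0.05, 0, 0, 0]
    - [1, 0, 0, 0, 0, 0, 0]
    - [-0.5, 0, 0, 0, 0, 0, 0]
    - [-0.5, 0, 0, 0, 0, 0, 0]
    - [-0.5, 0, 0, 0, 0, 0, 0]
    - [-0.5, 0, 0, -3, 0, 0, 0]
    - [-0.5, 0, 0, -6, 0, 0, 0]

```text
time: 26.85
tool_pos: [584.0, -192.9, 122.2]
eef_rot: [[-0.136, 0.991, -0.005], [0.991, 0.136, 0.002], [0.003, -0.005, -1.0]]
force: [1.7, -0.3, 0.6]
grip_width: 65.8
finger_force: 0.0
```

play_rows:
  deltas:
    - [-0.5, 0, 0, -3, 0, 0, 0]
    - [-0.5, 0, 0, 0, 0, 0, 0]

```text
time: 27.1
tool_pos: [587.5, -193.4, 156.3]
eef_rot: [[-0.136, 0.991, 0.005], [0.991, 0.136, -0.002], [-0.002, 0.004, -1.0]]
force: [-0.5, 0.2, -0.5]
grip_width: 65.8
finger_force: 0.0
```

```bash
python3 -c "
from h import *
to(569.5,17,46)
s=snapshot('top');cv2.imwrite('pics/g6.png',cv2.resize(s['pixels'][90:290,90:470,::-1],None,fx=2,fy=2))
np.save('top1.npy',s,allow_pickle=True)"
```

```text
t 27.1 tcp [ 587.5 -193.4  156.3] yaw 97.8 tilt [ 0.27 -0.09] w 65.8 F [-0.5  0.2 -0.5] q7 0
delta cm tool [21.11  1.03 10.99] wz None
```

View pics/g6.png

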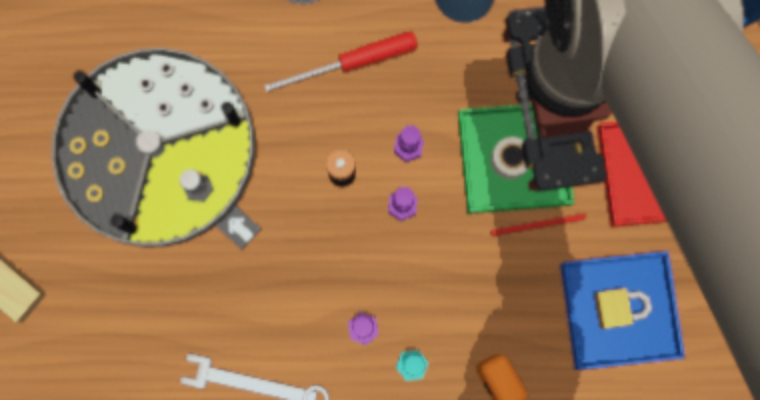

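The carousel, bolt, tape and padlock are placed well. The battery is at (341,165) in the crop, and the yellow bay faces the arrow.

play_rows:
  deltas:
    - [-0.5, 2.5, 0.1, 0, 0, 0, 0]
    - [-0.5, 5, 0.3, 0, 0, 0, 0]
    - [-0.5, 5, 0.3, 0, 0, 0, 0]
    - [-0.5, 5, 0.3, 0, 0, 0, 0]
    - [-0.5, 3.1, 0.1, 0, 0, 0, 0]
    - [-0.5, 0.5, 0, 0, 0, 0, 0]
    - [-0.5, 0, 0, 3, 0, 0, 0]
    - [-0.5, 0, 0, 0, 0, 0, 0]

```text
time: 28.15
tool_pos: [566.1, 15.2, 121.0]
eef_rot: [[-0.135, 0.991, -0.006], [0.991, 0.135, -0.001], [-0.0, -0.006, -1.0]]
force: [0.1, -0.2, 0.6]
grip_width: 65.9
finger_force: 0.0
```

```bash
python3 -c "
from h import *
to(569.5,17,40)
for f,r in(('top0',(375,130,470,215)),('side0',(290,110,375,165))):
    s=np.load(f+'.npy',allow_pickle=True).item();P=s['pixels'].astype(int);m=((P[...,0]>90)&(P[...,1]<45)&(P[...,2]<45)).astype(np.uint8)
    k=0*m;k[r[1]:r[3],r[0]:r[2]]=m[r[1]:r[3],r[0]:r[2]]
    q=max(cv2.findContours(k,cv2.RETR_EXTERNAL,cv2.CHAIN_APPROX_NONE)[0],key=cv2.contourArea);b=cv2.approxPolyDP(cv2.convexHull(q),6,True)[:,0]
    print(f,cv2.contourArea(q),[onz(s,p,20).tolist() for p in b],np.mean([onz(s,p,20) for p in b],0))"
```

```text
t 28.15 tcp [566.1  15.2 121. ] yaw 97.7 tilt [-0.33 -0.07] w 65.9 F [ 0.1 -0.2  0.6] q7 -23
delta cm tool [0.14 0.4  8.09] wz None
top0 201.0 [[636.4, -426.8], [517.2, -438.6], [502.3, -311.8], [625.5, -300.3]] [ 570.35  -369.375]
side0 1387.5 [[628.7, -303.3], [640.0, -425.1], [516.8, -436.7], [495.9, -296.9]] [ 570.35 -365.5 ]
```

play_rows:
  deltas:
    - [-0.5, 0.2, 0.2, 3, 0, 0, 0]
    - [-0.5, 0, 0, 3, 0, 0, 0]
    - [-0.5, 0, 0, 1.5, 0, 0, 0]
    - [-0.5, 0, 0, 0, 0, 0, 0]
    - [1, 0, 0, 0, 0, 0, 0]
    - [1, 0, 0, 0, 0, 0, 0]
    - [1, 0, 0, 0, 0, 0, 0]
    - [1, 0, 0, 0, 0, 0, 0]

```text
time: 29.15
tool_pos: [569.9, 19.6, 49.1]
eef_rot: [[-0.136, 0.991, 0.0], [0.991, 0.136, -0.0], [-0.0, 0.0, -1.0]]
force: [-1.0, -0.5, 2.6]
grip_width: 33.9
finger_force: 30.0
```

play_rows:
  deltas:
    - [1, 0, 0, 0, 0, 0, 0]
    - [1, 0, 0, 0, 0, 0, 0]
    - [1, 0, 0, 0, 0, 0, 0]

```text
time: 29.52
tool_pos: [569.9, 19.6, 49.1]
eef_rot: [[-0.136, 0.991, 0.0], [0.991, 0.136, -0.0], [-0.0, 0.0, -1.0]]
force: [-1.5, -0.3, 6.4]
grip_width: 33.6
finger_force: 30.0
```

```bash
python3 -c "
from h import *
to(571,-367,140);print(get_obs()['finger_force'])"
```

```text
t 29.52 tcp [569.9  19.6  49.1] yaw 97.8 tilt [ 0.02 -0.02] w 33.6 F [-1.5 -0.3  6.4] q7 -28
delta cm tool [-38.31  -5.16  -9.07] wz None
30.001569986343384
```

play_rows:
  deltas:
    - [1, 0, 0, -2, 0, 0, 0]
    - [1, 0, 0, -4, 0, 0, 0]
    - [1, -1.5, 0, -3.5, 0, 0, 0]
    - [1, -4, -0.6, 0, 0, 0, 0]
    - [1, -5, -0.7, 0, 0, 0, 0]
    - [1, -5, -0.7, 0, 0, 0, 0]
    - [1, -5, -0.7, 0, 0, 0, 0]
    - [1, -5, -0.7, 0, 0, 0, 0]

```text
time: 30.52
tool_pos: [570.7, -239.2, 144.7]
eef_rot: [[-0.137, 0.991, 0.001], [0.991, 0.137, 0.0], [-0.0, 0.001, -1.0]]
force: [0.5, 0.2, -1.0]
grip_width: 33.8
finger_force: 30.0
```

play_rows:
  deltas:
    - [1, -5, -0.7, 0, 0, 0, 0]
    - [1, -4.5, -0.7, 0, 0, 0, 0]
    - [1, -2.5, -0.3, 0, 0, 0, 0]
    - [1, -0.8, 0, 0, 0, 0, 0]
    - [1, 0, 0, 3, 0, 0, 0]
    - [1, 0, 0, 2, 0, 0, 0]
    - [1, 0, 0, 0, 0, 0, 0]

```text
time: 31.4
tool_pos: [570.5, -365.1, 92.1]
eef_rot: [[-0.138, 0.99, -0.003], [0.99, 0.138, 0.002], [0.003, -0.003, -1.0]]
force: [0.4, -0.2, -0.7]
grip_width: 33.6
finger_force: 30.0
```

```bash
python3 -c "
from h import *
to(571,-367,54.1)"
```

```text
t 31.4 tcp [ 570.5 -365.1   92.1] yaw 97.9 tilt [-0.17  0.13] w 33.6 F [ 0.4 -0.2 -0.7] q7 14
delta cm tool [-0.2   0.03  3.8 ] wz None
```

play_rows:
  deltas:
    - [1, -0.1, 0, 2, 0, 0, 0]
    - [1, 0, 0, 1.2, 0, 0, 0]
    - [1, 0, 0, 0, 0, 0, 0]
    - [1, 0, 0, 0, 0, 0, 0]

```text
time: 31.9
tool_pos: [571.9, -367.8, 62.0]
eef_rot: [[-0.136, 0.991, 0.001], [0.991, 0.136, -0.0], [-0.0, 0.001, -1.0]]
force: [0.6, -0.1, -1.1]
grip_width: 33.8
finger_force: 30.0
```

play_rows:
  deltas:
    - [1, 0, 0, 0.5, 0, 0, 0]
    - [1, 0, 0, 0.25, 0, 0, 0]
    - [1, 0, 0, 0, 0, 0, 0]
    - [1, 0, 0, 0, 0, 0, 0]

```text
time: 32.4
tool_pos: [571.6, -367.8, 54.2]
eef_rot: [[-0.136, 0.991, 0.0], [0.991, 0.136, -0.0], [-0.0, 0.0, -1.0]]
force: [0.0, 0.6, -0.8]
grip_width: 33.2
finger_force: 30.0
```

play_rows:
  deltas:
    - [-0.4, 0, 0, 0, 0, 0, 0]
    - [-0.4, 0, 0, 0, 0, 0, 0]
    - [-0.4, 0, 0, 0, 0, 0, 0]
    - [-0.4, 0, 0, 0, 0, 0, 0]
    - [-0.4, 0, 0, -3, 0, 0, 0]
    - [-0.4, 0, 0, -6, 0, 0, 0]
    - [-0.4, 0, 0, -6, 0, 0, 0]
    - [-0.4, 0, 0, 0, 0, 0, 0]

```text
time: 33.4
tool_pos: [574.6, -368.5, 210.2]
eef_rot: [[-0.136, 0.991, 0.009], [0.991, 0.136, -0.005], [-0.006, 0.008, -1.0]]
force: [-0.1, -0.4, -1.4]
grip_width: 61.3
finger_force: 0.0
```

play_rows:
  deltas:
    - [-0.4, -5, 0, 0, 0, 0, 0]
    - [-0.4, -5, 0, 0, 0, 0, 0]
    - [-0.4, -5, 0, 0, 0, 0, 0]
    - [-0.4, 0, 0, 0, 0, 0, 0]
    - [-0.4, 0, 0, 0, 0, 0, 0]
    - [-0.4, 0, 0, 0, 0, 0, 0]

```text
time: 34.15
tool_pos: [592.5, -514.4, 204.0]
eef_rot: [[-0.139, 0.99, -0.0], [0.99, 0.139, 0.001], [0.001, -0.0, -1.0]]
force: [0.0, 0.5, 0.0]
grip_width: 61.5
finger_force: 0.0
```

```bash
python3 -c "
from h import *
to(0,0,0)
for n in('side',):
    s=snapshot(n);cv2.imwrite('pics/g7.png',cv2.resize(s['pixels'][80:350,60:460,::-1],None,fx=2,fy=2))"
```

```text
t 34.15 tcp [ 592.5 -514.4  204. ] yaw 98.0 tilt [-0.01  0.06] w 61.5 F [0.  0.5 0. ] q7 29
delta cm tool [ 59.13 -51.55  20.46] wz None
```

View pics/g7.png

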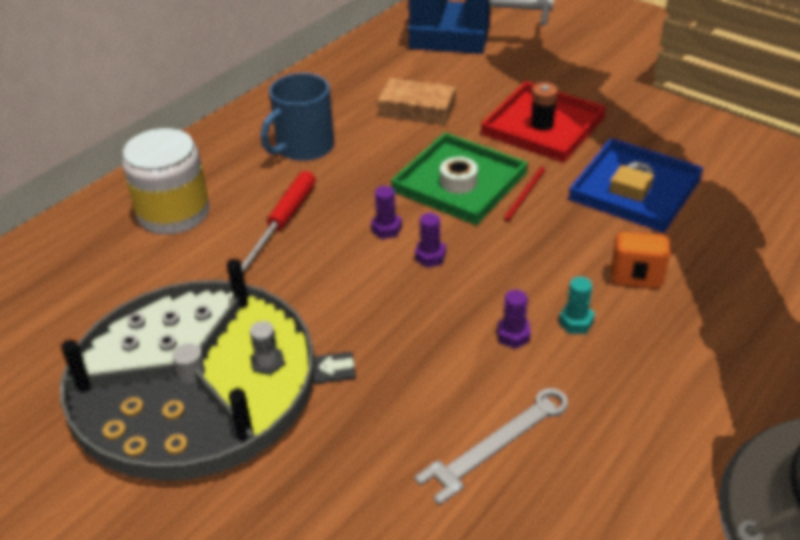

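Everything is in place: the battery stands in red (543,105), the tape is in green (459,173), the padlock is in blue (631,182), and the bolt is in the yellow bay (264,350) at the arrow.

```bash
python3 -c "
from h import *
print(robot.sign_off())"
```

```text
the job is handed in; nothing more can be done
None
```

The job is handed in, with no verdict returned: in the last picture the yellow bay was at the pointer with the bolt upright in it, and the battery, padlock and tape roll were in the red, blue and green trays.

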